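# Lock the vaccine transport case with its quarter-turn fastener

## Task

Lock the blue transport case: take the red-handled quarter-turn fastener out of its grey holder and put its foot into the slot of the steel socket on the lid, push it gently down against the spring and turn it clockwise a quarter turn to the stop, then let it spring into its locked detent and leave it. Press and turn gently, and leave the other things on the trolley where they are.

Things in the scene. Friction and masses are not known exactly. Their poses are not given: they have to be found in the camera images.
- fastener: Loose quarter-turn fastener, 69 mm tall, about 100 g, upright in the holder at the start. Origin: centre of its underside; z up its stem. Brass crossbar foot 36 mm (its x) x 10 mm (y) x 6 mm high; steel stem 9 mm diameter up to 46 mm. Foot and handle are parallel; a half turn gives the same shape.
- handle (a point): Centre of the fastener's red handle bar, 57 mm above its underside: 46 mm (along x) x 12 mm (along y) x 24 mm high (45 to 69 mm above the underside). Grip it across its 12 mm.
- holder: Fixed grey block 90 mm (its x) x 60 mm (y) x 24 mm high with a rectangular well 40 x 14 mm (long along its x), 12 mm deep, in which the fastener's foot stands with 2 mm play all round. Origin: centre of its underside. It trades places with the vial rack.
- case: Fixed blue insulated transport case with white lid, 220 mm (its x) x 290 mm (y), lid top 110 mm high, carrying handle across the lid to 130 mm high at its x = +60 mm. Origin: centre of its underside. The steel lock socket, 72 x 72 mm, stands on the lid, top about 148 mm high, centred 35 mm towards its -x, part of the case. All forces of the fastener on the case added up, spring included, must stay below 30 N.
- socket_mouth (a point): Nominal centre of the lock socket's top face; axes as the case's. The true top lies up to 9 mm higher or lower (the socket is screwed in to suit the seal, differently each time, and stays put): it must be felt. Slot in the top: 44 mm long along x (green marks), 14 mm wide along y, in a 19 mm thick top.
- spring_plate (a point): Nominal centre of the spring plate in the slot, 20 mm below the socket's top (the true one is as much off as the top). The foot put in rests on it, unable to turn. It yields at 5 N and 1 N more per mm; after 5 mm (10 N) the foot is clear below the top and can turn, after 7.5 mm (12.5 N) the plate is hard on its end. Turn it pressed with 10.5 to 12 N.
- detent (a point): Middle of the locked detent, nominally 16 mm below the socket's top: 14 mm wide, 3 mm deep pockets along y (red marks) under the top. Pressed, the foot turns only clockwise seen from above, to fixed stops about 3 degrees past the quarter turn. Let up there, it springs up 3 mm into the pockets, underside 22 mm below the true top, held by 7 N. Under 84 degrees it cannot rise.
- vial_rack: Fixed white rack 90 x 60 mm with six glass vials, 47 mm high. Origin: centre of its underside. A bystander.
- sanitizer: Loose clear bottle, 60 mm diameter, 150 mm tall. Origin: centre of its underside. A bystander.
- cup: Loose white cup, 80 mm diameter, 100 mm tall. Origin: centre of its underside. A bystander.
Not all that is in view belongs to the job. There is more than one size of the fastener; the one meant has the size given above.

How it is judged (in metres and radians):
On the way, in this order (a step that is already met when the one before it is completed fails the run):
1. the fastener's foot is in the slot of the socket, lengthwise, not yet turned (horizontal distance between fastener and socket_mouth below 0.006 m and angle between the x axis of fastener and the x axis of case, either way round below 0.15 rad and z of fastener in the frame of socket_mouth below -0.01 m), for 0.1 s.
2. the fastener has been turned a quarter turn under the socket's top (horizontal distance between fastener and socket_mouth below 0.006 m and angle between the x axis of fastener and the y axis of case, either way round below 0.1 rad and z of fastener in the frame of socket_mouth below -0.0115 m), for 0.2 s.
At the end, for the whole second after the job is handed in: The fastener stands upright (within 0.12 rad) and at rest in the socket, within 6 mm of its centre, foot turned across the slot to within 0.1 rad of the full quarter turn and sprung up in the detent under the top (underside 11.5 to 33 mm below the nominal top), released (all of step 2 and z of fastener in the frame of socket_mouth above -0.033 m and angle between fastener's own z axis and vertical below 0.12 rad and linear speed of fastener below 0.01 m/s); the robot touches nothing.
It fails at once if the fastener is forced against the case or its socket with more than 30 N in all, spring included (contact force between fastener and case above 30 N).
It fails at once if the robot itself presses on the case with more than 30 N (contact force between any of the arm, the fingers and case above 30 N).
It fails at once if a loose bystander is moved by more than 30 mm or the vial rack is struck (distance of any of sanitizer, cup from where it was at the start of the episode above 0.03 m or contact force between anything else and vial_rack above 20 N).
It also fails if it takes over 67 s, if anything falls off the work surface, if the arm or the gripper's body presses on something with over 40 N, if the wrist force passes 120 N, or if a joint passes its speed limit or range.

## Robot

A 6-joint arm with a two-finger parallel gripper is mounted at the origin on the work surface. World frame = base frame: x ahead of the robot, y to its left, z up, the work surface at z = 0. Lengths are in m, angles in degrees, forces in N, time in s.
With the tool pointing down it reaches from about 0.375 to 0.825 m from the base axis. Payload 5.5 kg.
Tool frame: the origin (TCP) lies on the front face of the gripper's body, between the roots of the fingers; the fingertips stand 73 mm ahead of it and the grasp point (between the pads) lies 54 mm ahead of it; z points along the fingers, y is the line along which they close (so a half turn about z gives the same grasp; the last joint's range is limited). The gripper opens to 85 mm and grips with 20 to 120 N. Pads are 22 mm wide; open, the fingers measure 114 mm over their backs; the gripper's body (76 mm by 85 mm) begins 54 mm behind the grasp point. The pads swing forward as they close: fully open they stand 13 mm farther back than shut.
Start: joints at [72.193, 17.962, -2.699, 69.339, 0, 90], TCP at [0.183, 0.571, 0.304] pointing down, gripper open.
Joint ranges: [-152.73, 152.73], [-39.44, 99.34], [-58.76, 71.6], [-118.89, 123.64], [-81.53, 83.1], [-180, 180]. Speed limits (degrees/s): [136.94, 136.94, 172.46, 180, 180, 180].

## Interface

Orientations are given as a 3x3 rotation matrix whose columns are the frame's x, y, z axes.
In Python, from bench import manip gives the robot as it stands.
- The arm moves only by the tool jog_arm, never from a script. Its argument "deltas" is text: rows parted by semicolons, each of 7 numbers parted by spaces: the shift along the tool's x, y, z in mm, then the turn, a rotation vector about the tool's x, y, z in degrees, then the finger opening in mm, from 0 to 85.4. A call has 1 to 20 rows; each row is the pose to reach, as a shift and turn from the pose commanded when the call began, along the tool's axes at that moment; what a row does not reach only later rows make up. A row lasts 1/8 s, in which the tool goes at most 62.5 mm and 10.7 degrees, less where a joint would pass 70% of its speed; a pose out of reach is approached as far as the arm can. A call with a gripper value outside its range is refused whole. The fingers move at their own pace and stop on an object; "grip_force" is the grip in N (left out, the last holds). Time passes only in rows, so rows that repeat a pose let the fingers close. It gives the time, the measured TCP pose, the force, the opening and the grip force at its end, in the units of the state.
- manip.observe(): the state, without advancing time (a new reading comes with each control period).
- manip.grab_frame(name): name is "scene" or "side" or "wrist"; returns the picture (400x640x3 uint8, red, green, blue); there is no depth.
- manip.camera_params(name): a dict with "intrinsics" (3x3 intrinsics, pixels), "rvec" (rotation vector, rad) and "tvec" (3), from world to camera coordinates, as OpenCV has them. Camera axes: x right, y down, z forward; pixel columns grow to the right and rows downward; lengths in m; the calibration is good to about 2 mm. A picture is of the moment at which its call begins: read the wrist's pose just before it. camera_params takes no time and is no camera call; for the wrist camera it gives the pose at the moment of the call.
- manip.finish_job(): hands the job in; it is judged then, once.
The state is a dict: "time": time; "joints": joint angles; "dq": joint speeds; "tau": joint torques, N m; "position": TCP position; "tcp_rot": TCP orientation; "wrist_force": force on the tool from outside, world axes, zero at the start; "torque": the same for the moment, N m; "width": finger opening in m; "grasp_force": force on a finger pad.
Only numpy, scipy, OpenCV 4.12 (cv2) and the standard library are available. Lean on these libraries where they do the work, as an engineer would, in place of code of your own. Each camera call takes 0.05 s, during which the arm holds its last target. There are 200 camera calls.

## Working session

There is one attempt and no reset: what is moved stays moved. The work goes in short steps, Python scripts to look and compute and a tool call to move; the robot and the scene stay as the last step left them, time stands still between calls to the robot, and variables do not carry over. Pictures are saved under pics/ and viewed, at most 10 in all, crops included, and the job is handed in when it is done.

Besides the shell and the picture viewer there is one more tool, called after "Call:" as name(argument=value, ...), one argument or row to a line, values as JSON. jog_arm: Moves the arm, as the interface text tells. Its arguments: {"type":"object","properties":{"deltas":{"type":"string"},"grip_force":{"type":"number"}},"required":["deltas"]}

```bash
mkdir -p pics; python3 - <<'E'
from bench import manip
import cv2,numpy as np
s=manip.observe();print(s['time'],s['position'],s['tcp_rot'],s['width'])
for n in ['scene','side','wrist']:
    p=manip.camera_params(n)
    print(n,p)
    f=manip.grab_frame(n);cv2.imwrite(f'pics/{n}0.png',f[:,:,::-1])
E
```

```text
0.0 [0.18335911 0.57083972 0.30303145] [[-9.52099896e-01  3.05786725e-01 -5.16258622e-04]
 [ 3.05787160e-01  9.52098561e-01 -1.59443392e-03]
 [ 3.97236526e-06 -1.67592563e-03 -9.99998596e-01]] 0.08507296211793057
scene {'intrinsics': array([[470.99709747,   0.        , 322.35090332],
       [  0.        , 470.99709747, 208.30753486],
       [  0.        ,   0.        ,   1.        ]]), 'rvec': array([ 1.37778443,  2.36858265, -0.75755463]), 'tvec': array([ 0.25381152, -0.35074996,  1.55528062])}
side {'intrinsics': array([[505.9136376 ,   0.        , 323.23743804],
       [  0.        , 505.9136376 , 196.92824073],
       [  0.        ,   0.        ,   1.        ]]), 'rvec': array([ 2.17763678, -0.86763619,  0.37287721]), 'tvec': array([-0.38114372,  0.35754845,  0.95098767])}
wrist {'intrinsics': array([[294.50790219,   0.        , 319.33633515],
       [  0.        , 294.50790219, 197.2664796 ],
       [  0.        ,   0.        ,   1.        ]]), 'rvec': array([-2.30967433, -1.68427751, -0.2805468 ]), 'tvec': array([-0.59774251, -0.04241423,  0.38135884])}
```

View pics/scene0.png

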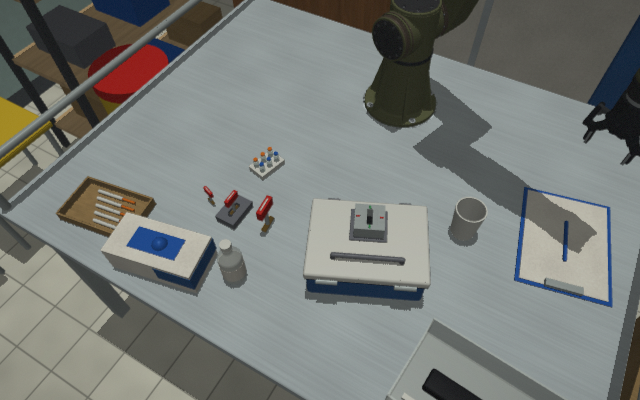

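View pics/side0.png

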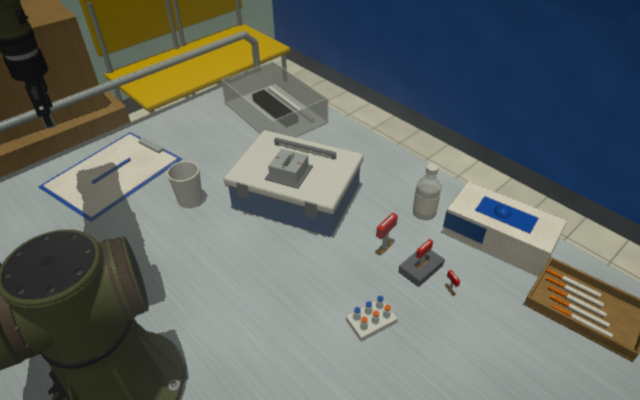

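The scene view shows the holder's fastener at about (231,197), with two decoys at (209,191) and (264,207). The socket is at (370,217), the cup at (468,220) and the bottle at (231,265). In the side view the fastener is at (425,247) and the socket at (290,165). The wanted fastener is the one in the grey block.

```bash
cat > h.py <<'E'
import cv2,numpy as np
from bench import manip
def cam(n):
    p=manip.camera_params(n);R=cv2.Rodrigues(np.array(p['rvec']))[0];return p['intrinsics'],R,np.array(p['tvec'])
def tri(uv1,c1,uv2,c2):
    P=[c[0]@np.c_[c[1],c[2]] for c in (c1,c2)]
    X=cv2.triangulatePoints(P[0],P[1],np.array(uv1,float).reshape(2,1),np.array(uv2,float).reshape(2,1));return (X[:3]/X[3]).ravel()
def plane(uv,c,z):
    K,R,t=c;d=R.T@np.linalg.inv(K)@np.array([uv[0],uv[1],1.]);o=-R.T@t
    return o+d*(z-o[2])/d[2]
def proj(X,c):
    K,R,t=c;x=K@(R@np.asarray(X,float)+t);return x[:2]/x[2]
def red(img,roi=None,amin=15):
    h=cv2.cvtColor(img,cv2.COLOR_RGB2HSV)
    m=(((h[...,0]<8)|(h[...,0]>172))&(h[...,1]>150)&(h[...,2]>70)).astype(np.uint8)
    n,l,st,ce=cv2.connectedComponentsWithStats(m)
    return [(st[i,4],ce[i].round(1),cv2.minAreaRect(np.argwhere(l==i)[:,::-1].astype(np.float32))) for i in range(1,n) if st[i,4]>amin]
E
python3 - <<'E'
from h import *
a=cv2.imread('pics/scene0.png')[:,:,::-1].copy();b=cv2.imread('pics/side0.png')[:,:,::-1].copy()
cs,cd=cam('scene'),cam('side')
for n,i in (('s',a),('d',b)):
    for r in red(i): print(n,r)
print('handle',tri((231,197),cs,(425,247),cd))
print('socket top',tri((370,214),cs,(290,160),cd))
for n,u,c,z in [('slot',(370,215),cs,.148),('slotd',(290,160),cd,.148),('lidL0',(311,200),cs,.11),('lidR0',(428,206),cs,.11),('lidR1',(429,290),cs,.11),('lidL1',(304,276),cs,.11),('cup',(469,204),cs,.1),('bottle',(234,283),cs,0),('rack',(266,165),cs,.02)]: print(n,plane(u,c,z).round(3))
E
```

```text
s (np.int32(374), array([105.5,  58.4]), ((106.5038833618164, 56.76972579956055), (9.02784252166748, 52.80028533935547), 52.30575942993164))
s (np.int32(2185), array([131.2,  74.2]), ((131.26829528808594, 74.58537292480469), (30.610057830810547, 78.08688354492188), 51.34019088745117))
s (np.int32(26), array([208.4, 192.2]), ((208.1951141357422, 191.243896484375), (12.181553840637207, 3.4358229637145996), 51.34019470214844))
s (np.int32(81), array([230.6, 199. ]), ((231.07691955566406, 198.1154022216797), (6.59219217300415, 17.153156280517578), 42.273685455322266))
s (np.int32(134), array([263.1, 208.2]), ((263.2000427246094, 207.10003662109375), (8.497057914733887, 25.043960571289062), 26.56505012512207))
d (np.int32(74), array([387.3, 222.9]), ((387.3528137207031, 221.88490295410156), (5.344367027282715, 22.053194046020508), 47.48955154418945))
d (np.int32(103), array([423.5, 249.7]), ((423.7500305175781, 248.25), (7.0710673332214355, 20.50609588623047), 45.0))
d (np.int32(70), array([453.1, 278.6]), ((453.00006103515625, 278.0000305175781), (15.55634880065918, 5.656853675842285), 45.0))
handle [ 0.6309866  -0.20920937  0.07578643]
socket top [0.55372476 0.15068865 0.15449668]
slot [0.549 0.153 0.148]
slotd [0.56  0.154 0.148]
lidL0 [ 0.556 -0.006  0.11 ]
lidR0 [0.429 0.258 0.11 ]
lidR1 [0.641 0.348 0.11 ]
lidL1 [0.748 0.088 0.11 ]
cup [0.364 0.344 0.1  ]
bottle [ 0.805 -0.087  0.   ]
rack [ 0.456 -0.221  0.02 ]
```

```bash
python3 - <<'E'
from h import *
cs,cd,cw=cam('scene'),cam('side'),cam('wrist')
s=manip.observe();R=np.array(s['tcp_rot']);p=s['position']
print('cam in tool',R.T@(-cw[1].T@cw[2]-p)*1000, (R.T@cw[1].T).round(2))
for c,a,b in ((cs,(225,204),(237,192.5)),(cd,(417.5,255),(431,241.5))):
    d=plane(b,c,.075)-plane(a,c,.075);print('handle yaw',np.degrees(np.arctan2(d[1],d[0])),np.linalg.norm(d))
d=R.T@(np.array([.631,-.209,.30])-p)*1000;print('to handle in tool',d)
E
```

```text
cam in tool [ 84.29760111  -1.30163123 -70.13796149] [[-0.   -0.95 -0.33]
 [ 1.   -0.   -0.  ]
 [ 0.   -0.33  0.95]]
handle yaw 173.56081559190204 0.04641185935365955
handle yaw 4.672516668122438 0.05242932960974034
to handle in tool [-664.70588019 -605.66408033    4.01473161]
```

Call:
jog_arm(
  deltas="-45 -40 0 0 0 -1 85; -90 -80 0 0 0 -2 85; -140 -125 0 0 0 -3 85; -185 -168 0 0 0 -4 85; -230 -210 0 0 0 -5 85; -276 -252 0 0 0 -6 85; -322 -294 0 0 0 -7 85; -368 -335 0 0 0 -8 85; -414 -377 0 0 0 -10 85; -460 -419 0 0 0 -12 85; -506 -461 0 0 0 -13 85; -552 -503 0 0 0 -14 85; -595 -545 10 0 0 -16 85; -630 -578 30 0 0 -17 85; -650 -596 50 0 0 -17 85; -664 -606 70 0 0 -17 85; -664 -606 80 0 0 -17 85; -664 -606 80 0 0 -17 85; -664 -606 80 0 0 -17 85",
)

```text
time: 2.52
position: [0.6304, -0.2078, 0.2249]
tcp_rot: [[-1.0, 0.013, 0.001], [0.013, 1.0, -0.0], [-0.001, -0.0, -1.0]]
wrist_force: [-0.0, 0.7, 0.2]
width: 0.0849
grasp_force: 0.0
```

```bash
python3 - <<'E'
from h import *
s=manip.observe();R=np.array(s['tcp_rot']);p=s['position'];print(p,R.round(3),s['joints'],s['wrist_force'])
cw=cam('wrist');f=manip.grab_frame('wrist');cv2.imwrite('pics/w1.png',f[:,:,::-1])
for r in red(f,amin=60): print(r, plane(r[1],cw,.075).round(4))
E
```

```text
[ 0.63040457 -0.20778024  0.22493188] [[-1.     0.013  0.001]
 [ 0.013  1.    -0.   ]
 [-0.001 -0.    -1.   ]] [-1.82458927e+01  2.69306793e+01 -5.01655188e-02  6.29669928e+01
  9.67041557e-03 -1.75094895e+01] [-9.19504412e-05  7.34820252e-01  1.56803913e-01]
(np.int32(1045), array([451.9, 195.1]), ((452.1307067871094, 196.5040283203125), (20.37497329711914, 79.5162124633789), 1.7623909711837769)) [ 0.6214 -0.1044  0.075 ]
```

View pics/w1.png

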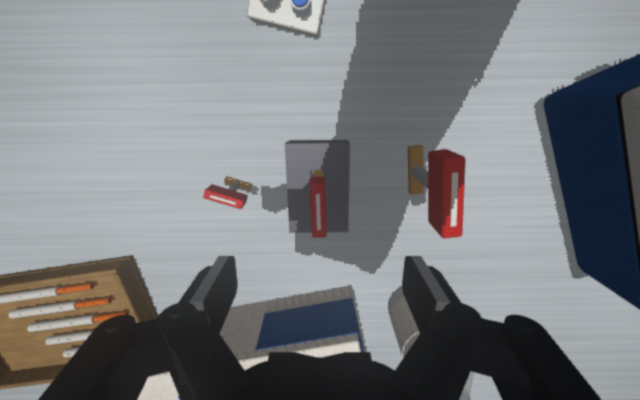

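The wrist view shows the target handle at about (319,207), with its bar running image-vertical. The small decoy is at (225,195) and the large one at (447,195). The target is in shadow, so I'll use a lower red threshold.

```bash
python3 - <<'E'
from h import *
s=manip.observe();R=np.array(s['tcp_rot']);p=s['position']
cw=cam('wrist');f=cv2.imread('pics/w1.png')[:,:,::-1].copy()
roi=f[160:250,280:355];h=cv2.cvtColor(roi,cv2.COLOR_RGB2HSV)
m=(((h[...,0]<10)|(h[...,0]>170))&(h[...,1]>120)).astype(np.uint8)
for y in range(8,80,4):
    xs=np.where(m[y])[0]
    print(y+160,xs.min()+280 if len(xs) else None,xs.max()+280 if len(xs) else None, [int(v) for v in h[y,30:50:2,2]])
for u in [(319,180),(319,237)]: print(plane(u,cw,.081).round(4))
E
```

```text
168 None None [120, 120, 119, 118, 117, 105, 70, 69, 69, 70]
172 None None [93, 105, 108, 98, 96, 95, 91, 66, 68, 69]
176 None None [96, 77, 91, 93, 91, 90, 88, 69, 68, 68]
180 312 323 [76, 88, 85, 85, 84, 84, 83, 76, 66, 68]
184 311 324 [89, 114, 111, 96, 96, 96, 96, 86, 65, 68]
188 311 324 [89, 101, 102, 102, 101, 102, 101, 90, 66, 68]
192 311 324 [85, 101, 102, 103, 103, 102, 101, 91, 66, 67]
196 311 324 [81, 100, 103, 115, 117, 105, 101, 91, 67, 66]
200 311 324 [79, 100, 102, 114, 117, 105, 101, 94, 69, 66]
204 311 324 [77, 100, 102, 112, 117, 106, 101, 94, 69, 66]
208 312 324 [76, 98, 102, 111, 118, 108, 102, 95, 70, 67]
212 312 324 [75, 98, 102, 109, 118, 109, 102, 95, 71, 67]
216 312 324 [71, 96, 103, 109, 118, 109, 102, 97, 72, 67]
220 312 325 [70, 94, 102, 108, 118, 111, 101, 98, 73, 68]
224 312 325 [70, 95, 102, 107, 118, 113, 101, 98, 74, 68]
228 312 325 [69, 93, 102, 106, 117, 113, 102, 98, 76, 67]
232 313 325 [84, 93, 102, 102, 103, 102, 102, 99, 85, 88]
236 315 321 [106, 98, 100, 101, 99, 100, 100, 99, 97, 105]
[ 0.6063 -0.2092  0.081 ]
[ 0.6541 -0.2098  0.081 ]
```

Call:
jog_arm(
  deltas="0 -2 20 0 0 -1 50; 0 -2 40 0 0 -1 50; 0 -2 60 0 0 -1 50; 0 -2 80 0 0 -1 50; 0 -2 92 0 0 -1 50; 0 -2 99 0 0 -1 50; 0 -2 99 0 0 -1 50; 0 -2 99 0 0 -1 30; 0 -2 99 0 0 -1 15; 0 -2 99 0 0 -1 5; 0 -2 99 0 0 -1 5; 0 -2 99 0 0 -1 5; 0 -2 99 0 0 -1 5; 0 -2 99 0 0 -1 5",
  grip_force=60,
)

```text
time: 4.32
position: [0.6307, -0.211, 0.1255]
tcp_rot: [[-1.0, -0.003, 0.001], [-0.003, 1.0, -0.0], [-0.001, -0.0, -1.0]]
wrist_force: [-0.3, -0.8, 4.4]
width: 0.011
grasp_force: 59.1
```

Call:
jog_arm(
  deltas="0 0 -10 0 0 0 5; 0 0 -25 0 0 0 5; 0 0 -50 0 0 0 5; 0 0 -90 0 0 0 5; 0 0 -130 0 0 0 5; 0 0 -165 0 0 0 5; 0 0 -180 0 0 0 5; 2 40 -190 0 0 -2 5; 6 80 -190 0 0 -5 5; 6 130 -190 0 0 -8 5; 6 180 -190 0 0 -12 5; 6 230 -190 0 0 -16 5; 6 280 -190 0 0 -20 5; 6 330 -190 0 0 -23 5; 6 370 -190 0 0 -25 5; 6 390 -190 0 0 -25 5; 6 399 -190 0 0 -25 5; 6 399 -190 0 0 -25 5; 6 399 -190 0 0 -25 5",
)

```text
time: 6.7
position: [0.6232, 0.1869, 0.3149]
tcp_rot: [[-0.906, -0.424, -0.0], [-0.424, 0.906, -0.0], [0.0, -0.0, -1.0]]
wrist_force: [-0.6, -0.1, -0.7]
width: 0.0112
grasp_force: 58.6
```

```bash
python3 - <<'E'
from h import *
s=manip.observe();R=np.array(s['tcp_rot']);p=s['position'];print(p,R.round(3),s['joints'],s['wrist_force'],s['width'])
cw=cam('wrist');np.savez('w2.npz',K=cw[0],R=cw[1],t=cw[2],p=p,T=R);f=manip.grab_frame('wrist');cv2.imwrite('pics/w2.png',f[:,:,::-1])
E
```

```text
[0.62315257 0.18690799 0.31490964] [[-0.906 -0.424 -0.   ]
 [-0.424  0.906 -0.   ]
 [ 0.    -0.    -1.   ]] [ 1.67065650e+01  2.33815879e+01  6.40781431e+00  7.30362909e+01
 -2.64649583e-02 -8.39311727e+00] [-0.56653191 -0.10985417 -0.72887409] 0.01122797511612335
```

View pics/w2.png

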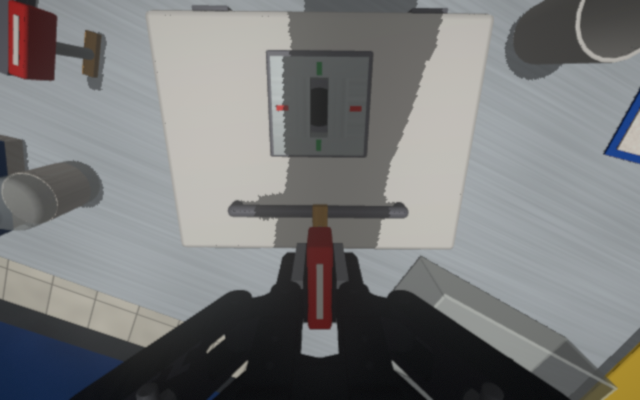

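The socket fills the wrist view, with green marks at about (319,68) and (319,144) and red marks at about (281,107) and (356,108). The foot, at (320,215), is well aligned with it. Now I'll refine these.

```bash
cat > m.py <<'E'
from h import *
import sys
def meas(npz,png,roi):
    d=np.load(npz);cw=(d['K'],d['R'],d['t']);f=cv2.imread(png)[:,:,::-1].copy()
    x0,x1,y0,y1=roi;h=cv2.cvtColor(f,cv2.COLOR_RGB2HSV);H,S=h[...,0],h[...,1]
    out=[]
    for nm,m in (('g',(H>45)&(H<80)&(S>110)),('r',((H<9)|(H>171))&(S>110))):
        M=np.zeros_like(m);M[y0:y1,x0:x1]=m[y0:y1,x0:x1]
        n,l,st,ce=cv2.connectedComponentsWithStats(M.astype(np.uint8))
        for i in range(1,n):
            if st[i,4]>12: out.append((nm,ce[i])); print(nm,st[i],ce[i].round(2),[plane(ce[i],cw,z).round(4) for z in (.139,.148,.157)])
    print('tcp',d['p'])
    return out,cw,d
E
python3 - <<'E'
from m import *
o,cw,d=meas('w2.npz','pics/w2.png',(255,385,40,165))
for z in (.139,.148,.157):
    g=[plane(c,cw,z) for n,c in o if n=='g'];r=[plane(c,cw,z) for n,c in o if n=='r']
    if len(g)==2==len(r):
        c=sum(g)/2;v=g[0]-g[1];w=r[1]-r[0]
        print(z,c,sum(r)/2,'yaw g',np.degrees(np.arctan2(v[1],v[0])),'yaw r',np.degrees(np.arctan2(w[1],w[0])),np.linalg.norm(v),np.linalg.norm(w),'tool',(d['T'].T@(c-d['p'])*1000).round(1))
f=cv2.imread('pics/w2.png')
print(f[107,255:385,0].tolist());print(f[215:216,300:340].tolist())
E
```

```text
r [277 105  10   5  37] [281.19 107.35] [array([0.5674, 0.126 , 0.139 ]), array([0.5666, 0.1268, 0.148 ]), array([0.5658, 0.1277, 0.157 ])]
r [350 106  11   5  45] [355.02 108.44] [array([0.5431, 0.1798, 0.139 ]), array([0.5432, 0.1787, 0.148 ]), array([0.5433, 0.1776, 0.157 ])]
tcp [0.62315257 0.18690799 0.31490964]
[183, 183, 183, 183, 183, 183, 182, 183, 183, 182, 183, 180, 165, 127, 112, 120, 142, 173, 181, 177, 157, 112, 81, 74, 74, 74, 73, 69, 59, 54, 53, 53, 58, 73, 87, 91, 91, 90, 90, 90, 90, 90, 89, 90, 90, 89, 89, 88, 87, 87, 86, 88, 89, 89, 81, 61, 44, 41, 40, 40, 39, 39, 38, 38, 38, 38, 37, 36, 37, 37, 36, 40, 56, 76, 84, 85, 86, 84, 85, 83, 84, 85, 86, 85, 84, 84, 83, 83, 83, 84, 86, 87, 86, 84, 74, 49, 39, 37, 38, 37, 38, 38, 38, 38, 39, 44, 60, 79, 84, 84, 79, 68, 61, 61, 69, 87, 98, 101, 102, 101, 101, 101, 101, 101, 102, 102, 102, 102, 102, 101]
[[[61, 59, 60], [60, 58, 58], [60, 59, 59], [60, 58, 58], [60, 58, 58], [59, 58, 58], [59, 58, 58], [59, 57, 58], [59, 58, 58], [59, 58, 58], [59, 57, 58], [56, 57, 60], [51, 61, 70], [47, 66, 81], [47, 69, 85], [47, 70, 87], [47, 71, 88], [47, 69, 87], [46, 69, 86], [46, 69, 85], [46, 68, 85], [45, 68, 84], [45, 68, 84], [46, 68, 85], [46, 69, 86], [45, 69, 85], [47, 68, 83], [50, 62, 72], [55, 57, 60], [57, 55, 56], [58, 56, 56], [57, 55, 55], [57, 55, 56], [57, 56, 56], [57, 56, 56], [57, 56, 56], [58, 56, 56], [57, 55, 56], [58, 56, 56], [57, 55, 56]]]
```

```bash
sed -i 's/(H>45)&(H<80)&(S>110)/(H>40)\&(H<90)\&(S>90)/' m.py; python3 - <<'E'
from m import *
o,cw,d=meas('w2.npz','pics/w2.png',(255,385,40,165))
for z in (.139,.148,.157):
    g=[plane(c,cw,z) for n,c in o if n=='g'];r=[plane(c,cw,z) for n,c in o if n=='r']
    if len(g)==2==len(r):
        c=sum(g)/2;v=g[0]-g[1];w=r[1]-r[0]
        print(z,c,sum(r)/2,'yaw g',np.degrees(np.arctan2(v[1],v[0])),'yaw r',np.degrees(np.arctan2(w[1],w[0])),np.linalg.norm(v),np.linalg.norm(w),'tool',(d['T'].T@(c-d['p'])*1000).round(1))
f=cv2.imread('pics/w2.png')
h=cv2.cvtColor(f,cv2.COLOR_BGR2HSV);print(h[62:76:2,319].tolist())
# foot near edge bottom: expected at tool (±18, ?, 113)
P=d['p'];T=d['T']
for x in (18,):
  for y in (-5,5): print('foot corner',proj(P+T@np.array([x,y,113.5])/1000,cw),proj(P+T@np.array([x,y,107.5])/1000,cw))
print(f[198:232:2,319].tolist())
E
```

```text
g [318  63   3  11  33] [319.  68.] [array([0.5284, 0.1411, 0.139 ]), array([0.529 , 0.1414, 0.148 ]), array([0.5297, 0.1417, 0.157 ])]
g [317 141   3   9  27] [318. 145.] [array([0.5821, 0.1653, 0.139 ]), array([0.5808, 0.1647, 0.148 ]), array([0.5795, 0.1642, 0.157 ])]
r [277 105  10   5  37] [281.19 107.35] [array([0.5674, 0.126 , 0.139 ]), array([0.5666, 0.1268, 0.148 ]), array([0.5658, 0.1277, 0.157 ])]
r [350 106  11   5  45] [355.02 108.44] [array([0.5431, 0.1798, 0.139 ]), array([0.5432, 0.1787, 0.148 ]), array([0.5433, 0.1776, 0.157 ])]
tcp [0.62315257 0.18690799 0.31490964]
0.139 [0.55521189 0.15319663 0.139     ] [0.55521378 0.15288408 0.139     ] yaw g -155.74054220584296 yaw r 114.27959031333988 0.05892131371306014 0.059075899857844144 tool [ 75.8  -1.6 175.9]
0.148 [0.55488936 0.15307873 0.148     ] [0.55489118 0.15277762 0.148     ] yaw g -155.74054220584298 yaw r 114.27959031333994 0.05676618742288136 0.056915119371522535 tool [ 76.1  -1.6 166.9]
0.157 [0.55456683 0.15296084 0.157     ] [0.55456858 0.15267115 0.157     ] yaw g -155.74054220584293 yaw r 114.27959031333988 0.054611061132702365 0.05475433888520091 tool [ 76.5  -1.6 157.9]
[[68, 78, 78], [66, 99, 75], [66, 101, 76], [66, 102, 75], [67, 102, 75], [66, 102, 75], [68, 78, 78]]
foot corner [313.23311718 202.7074692 ] [313.04969413 205.90677786]
foot corner [328.29711538 202.70583657] [328.56376689 205.90512352]
[[102, 105, 106], [102, 105, 107], [101, 104, 105], [69, 79, 86], [44, 63, 76], [46, 69, 85], [47, 69, 86], [47, 69, 86], [46, 68, 85], [46, 68, 85], [45, 68, 85], [46, 68, 85], [46, 68, 85], [46, 68, 84], [48, 59, 77], [35, 37, 74], [35, 36, 74]]
```

Call:
jog_arm(
  deltas="20 0 0 0 0 0.8 5; 45 -1 0 0 0 0.8 5; 65 -1 0 0 0 0.8 5; 76 -1 5 0 0 0.8 5; 76 -1 15 0 0 0.8 5; 76 -1 25 0 0 0.8 5; 76 -1 32 0 0 0.8 5; 76 -1 36 0 0 0.8 5; 76 -1 36 0 0 0.8 5; 76 -1 36 0 0 0.8 5",
)

```text
time: 8.0
position: [0.5548, 0.1551, 0.2791]
tcp_rot: [[-0.911, -0.413, 0.0], [-0.413, 0.911, 0.0], [-0.0, -0.0, -1.0]]
wrist_force: [0.8, -0.2, -0.6]
width: 0.0108
grasp_force: 58.6
```

```bash
python3 - <<'E'
from h import *
s=manip.observe();R=np.array(s['tcp_rot']);p=s['position'];print(p,R.round(4).tolist(),s['wrist_force'],s['width'])
cw=cam('wrist');np.savez('w3.npz',K=cw[0],R=cw[1],t=cw[2],p=p,T=R);f=manip.grab_frame('wrist')[:,:,::-1];cv2.imwrite('pics/w3.png',f)
cv2.imwrite('pics/w3c.png',cv2.resize(f[140:300,220:420],(800,640)[:2] if 0 else (750,600),interpolation=cv2.INTER_CUBIC))
for z in (.139,.148,.157):print(z,[proj([.5549+a*np.cos(.4234)-b*np.sin(.4234),.1530+a*np.sin(.4234)+b*np.cos(.4234),z],cw).round(1) for a,b in ((-22,-7),(-22,7),(0,28),(0,-28),(-36,-36),(-36,36)) for a,b in [(a/1000,b/1000)]])
E
```

```text
[0.55484103 0.15507419 0.27911892] [[-0.9107, -0.4131, 0.0004], [-0.4131, 0.9107, 0.0001], [-0.0004, -0.0, -1.0]] [ 0.82046934 -0.21852438 -0.64157066] 0.010807035621241716
0.139 [array([308.7, 184.2]), array([327.6, 184.2]), array([354.6, 211.7]), array([281.7, 211.6]), array([268.7, 165.6]), array([367.6, 165.8])]
0.148 [array([308.3, 187.7]), array([327.9, 187.8]), array([355.9, 216.3]), array([280.2, 216.1]), array([266.6, 168.5]), array([369.6, 168.8])]
0.157 [array([307.8, 191.6]), array([328.2, 191.7]), array([357.4, 221.2]), array([278.6, 221. ]), array([264.4, 171.7]), array([371.7, 171.9])]
```

View pics/w3c.png

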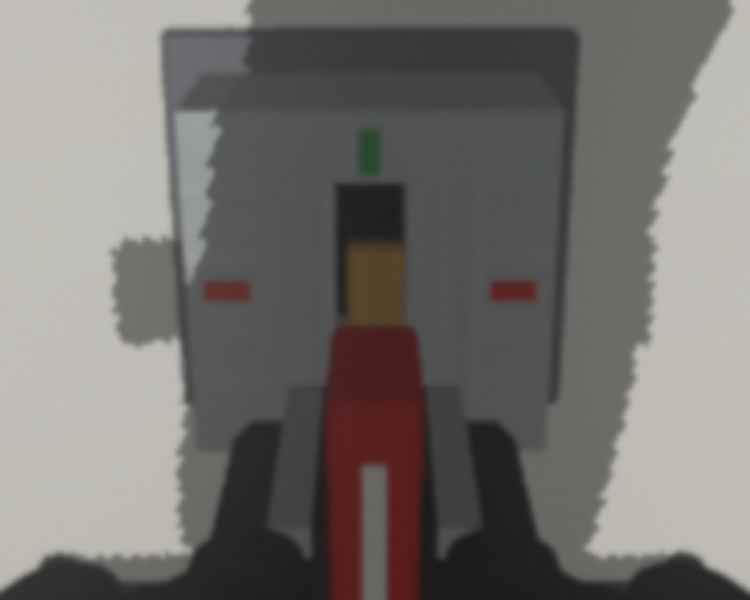

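The crop shows the slot at columns 309–328 and the foot at 312.5–327.7, so the foot is about 1 mm too far in +y. The top face comes out at z ≈ 0.150. I'll correct that and go down gently.

Call:
jog_arm(
  deltas="0.8 -1.1 2 0 0 0 5; 0.8 -1.1 5 0 0 0 5; 0.8 -1.1 8 0 0 0 5; 0.8 -1.1 10 0 0 0 5; 0.8 -1.1 12 0 0 0 5; 0.8 -1.1 14 0 0 0 5; 0.8 -1.1 15.5 0 0 0 5; 0.8 -1.1 17 0 0 0 5; 0.8 -1.1 18 0 0 0 5; 0.8 -1.1 18 0 0 0 5",
)

```text
time: 9.3
position: [0.5543, 0.1536, 0.2608]
tcp_rot: [[-0.911, -0.413, -0.0], [-0.413, 0.911, -0.0], [0.0, 0.0, -1.0]]
wrist_force: [-0.3, 0.3, -1.6]
width: 0.0112
grasp_force: 58.6
```

Call:
jog_arm(
  deltas="0 0 1 0 0 0 5; 0 0 2 0 0 0 5; 0 0 3 0 0 0 5; 0 0 4 0 0 0 5; 0 0 4.5 0 0 0 5; 0 0 4.5 0 0 0 5",
)

```text
time: 10.05
position: [0.5544, 0.1536, 0.2563]
tcp_rot: [[-0.911, -0.413, -0.0], [-0.413, 0.911, -0.0], [0.0, -0.0, -1.0]]
wrist_force: [0.5, 0.1, -1.2]
width: 0.0113
grasp_force: 58.6
```

Call:
jog_arm(
  deltas="0 0 1 0 0 0 5; 0 0 2 0 0 0 5; 0 0 3 0 0 0 5; 0 0 4 0 0 0 5; 0 0 5 0 0 0 5; 0 0 6 0 0 0 5; 0 0 7 0 0 0 5; 0 0 8 0 0 0 5; 0 0 9 0 0 0 5; 0 0 9 0 0 0 5",
)

```text
time: 11.3
position: [0.5543, 0.1536, 0.2473]
tcp_rot: [[-0.911, -0.413, -0.0], [-0.413, 0.911, -0.0], [0.0, 0.0, -1.0]]
wrist_force: [0.5, -0.1, -0.4]
width: 0.011
grasp_force: 58.6
```

Call:
jog_arm(
  deltas="0 0 1 0 0 0 5; 0 0 2 0 0 0 5; 0 0 3 0 0 0 5; 0 0 4 0 0 0 5; 0 0 4 0 0 0 5; 0 0 4 0 0 0 5",
)

```text
time: 12.05
position: [0.5544, 0.1536, 0.2434]
tcp_rot: [[-0.911, -0.413, -0.0], [-0.413, 0.911, 0.0], [-0.0, 0.0, -1.0]]
wrist_force: [0.5, -0.2, -0.5]
width: 0.0111
grasp_force: 58.8
```

Call:
jog_arm(
  deltas="0 0 0.5 0 0 0 5; 0 0 1 0 0 0 5; 0 0 1.5 0 0 0 5; 0 0 2 0 0 0 5; 0 0 2 0 0 0 5; 0 0 2 0 0 0 5",
)

```text
time: 12.8
position: [0.5544, 0.1537, 0.2416]
tcp_rot: [[-0.911, -0.413, 0.0], [-0.413, 0.911, 0.0], [-0.0, -0.0, -1.0]]
wrist_force: [-1.4, -1.0, 6.0]
width: 0.011
grasp_force: 59.4
```

Call:
jog_arm(
  deltas="0 0 0.7 0 0 0 5; 0 0 1.4 0 0 0 5; 0 0 2.1 0 0 0 5; 0 0 2.8 0 0 0 5; 0 0 3.5 0 0 0 5; 0 0 3.5 0 0 0 5; 0 0 3.5 0 0 0 5",
)

```text
time: 13.68
position: [0.5544, 0.1536, 0.2386]
tcp_rot: [[-0.911, -0.413, 0.001], [-0.413, 0.911, 0.0], [-0.001, -0.0, -1.0]]
wrist_force: [-2.6, -1.4, 8.1]
width: 0.011
grasp_force: 59.9
```

```bash
python3 - <<'E'
from h import *
F=[]
for i in range(8):
    s=manip.observe();F.append(s['wrist_force'][2]);manip.grab_frame('side')
print(np.round(F,2),s['position'],s['joints'],s['torque'])
E
```

```text
[8.09 7.78 7.98 8.14 8.2  7.66 8.75 8.83] [0.55446765 0.15364914 0.23858747] [ 1.54883926e+01  1.72226215e+01 -1.23951930e+01  6.03418205e+01
  5.57758515e-04 -8.90461417e+00] [-0.16612672  0.71726447 -0.00161822]
```

Call:
jog_arm(
  deltas="0 0 0.6 0 0 0 5; 0 0 1.2 0 0 0 5; 0 0 1.8 0 0 0 5; 0 0 2.4 0 0 0 5; 0 0 2.4 0 0 0 5; 0 0 2.4 0 0 0 5",
)

```text
time: 14.82
position: [0.5544, 0.1536, 0.2364]
tcp_rot: [[-0.911, -0.413, 0.001], [-0.413, 0.911, 0.0], [-0.001, -0.0, -1.0]]
wrist_force: [-3.0, -0.9, 11.1]
width: 0.0108
grasp_force: 60.2
```

```bash
python3 - <<'E'
from h import *
F=[]
for i in range(8):
    s=manip.observe();F.append(s['wrist_force']);manip.grab_frame('side')
print(np.mean(F,0).round(2),np.std(F,0).round(2),s['position'],s['torque'])
E
```

```text
[-3.76 -1.05  9.88] [0.6  0.64 0.51] [0.55444605 0.15364666 0.23647361] [-0.22966308  0.88239048 -0.03236605]
```

Call:
jog_arm(
  deltas="0 0 0.4 0 0 0 5; 0 0 0.4 0 0 3 5; 0 0 0.4 0 0 6 5; 0 0 0.4 0 0 9 5; 0 0 0.4 0 0 12 5; 0 0 0.4 0 0 15 5; 0 0 0.4 0 0 15 5",
)

```text
time: 16.1
position: [0.5556, 0.1539, 0.2366]
tcp_rot: [[-0.987, -0.163, 0.003], [-0.163, 0.987, 0.001], [-0.004, 0.0, -1.0]]
wrist_force: [-1.2, -1.0, 10.3]
width: 0.0111
grasp_force: 60.3
```

```bash
cat > fm.py <<'E'
from h import *
F=[];Q=[]
for i in range(6):
    s=manip.observe();F.append(s['wrist_force']);Q.append(s['torque']);f=manip.grab_frame('wrist')
cv2.imwrite('pics/wl.png',f[:,:,::-1])
R=np.array(s['tcp_rot']);print(np.mean(F,0).round(2),np.mean(Q,0).round(3),s['position'].round(5),'yaw',np.degrees(np.arctan2(R[1,0],R[0,0]))%360,s['time'],s['width'])
E
python3 fm.py
```

```text
[-1.02 -0.39 10.36] [-0.046  0.209 -0.041] [0.55562 0.15396 0.2366 ] yaw 189.3873428531854 16.35 0.01117978519213506
```

Call:
jog_arm(
  deltas="0 0 0 0 0 5 5; 0 0 0 0 0 10 5; 0 0 0 0 0 15 5; 0 0 0 0 0 20 5; 0 0 0 0 0 25 5; 0 0 0 0 0 30 5; 0 0 0 0 0 35 5; 0 0 0 0 0 35 5",
)

```text
time: 17.4
position: [0.5559, 0.154, 0.2368]
tcp_rot: [[-0.901, 0.433, 0.004], [0.433, 0.901, 0.001], [-0.003, 0.003, -1.0]]
wrist_force: [-0.6, 0.1, 10.4]
width: 0.0111
grasp_force: 60.3
```

```bash
python3 fm.py
```

```text
[-0.47  0.05 10.04] [-0.082  0.054 -0.017] [0.55591 0.15398 0.23674] yaw 154.3837160447724 17.65 0.01105992567651687
```

Call:
jog_arm(
  deltas="0 0 0.3 0 0 5 5; 0 0 0.3 0 0 10 5; 0 0 0.3 0 0 15 5; 0 0 0.3 0 0 20 5; 0 0 0.3 0 0 25 5; 0 0 0.3 0 0 30 5; 0 0 0.3 0 0 34 5; 0 0 0.3 0 0 37 5; 0 0 0.3 0 0 39 5; 0 0 0.3 0 0 41 5; 0 0 0.3 0 0 41 5; 0 0 0.3 0 0 41 5",
)

```text
time: 19.2
position: [0.5557, 0.154, 0.2365]
tcp_rot: [[-0.397, 0.918, 0.004], [0.918, 0.397, 0.001], [-0.001, 0.004, -1.0]]
wrist_force: [-1.2, 0.2, 11.3]
width: 0.011
grasp_force: 60.4
```

```bash
python3 fm.py
```

```text
[-0.63 -0.28 11.1 ] [-0.056  0.283  0.032] [0.55566 0.15395 0.23648] yaw 113.39815949467818 19.45 0.011061277233036057
```

Call:
jog_arm(
  deltas="0 0 -1 0 0 0 5; 0 0 -2 0 0 0 5; 0 0 -3 0 0 0 5; 0 0 -4 0 0 0 5; 0 0 -4.5 0 0 0 5; 0 0 -4.5 0 0 0 5",
)

```text
time: 20.25
position: [0.5557, 0.154, 0.2403]
tcp_rot: [[-0.397, 0.918, 0.003], [0.918, 0.397, 0.001], [-0.0, 0.003, -1.0]]
wrist_force: [0.8, -0.9, 6.7]
width: 0.0108
grasp_force: 59.7
```

```bash
python3 fm.py
```

```text
[ 0.72 -0.13  6.54] [ 0.021 -0.172  0.048] [0.55567 0.154   0.2403 ] yaw 113.39810996839923 20.5 0.01111664254305976
```

Call:
jog_arm(
  deltas="0 0 0 0 0 0 14; 0 0 0 0 0 0 18; 0 0 0 0 0 0 25; 0 0 0 0 0 0 35; 0 0 0 0 0 0 45; 0 0 0 0 0 0 45; 0 0 0 0 0 0 45; 0 0 -10 0 0 0 45; 0 0 -30 0 0 0 45; 0 0 -55 0 0 0 45; 0 0 -80 0 0 0 45; 0 0 -100 0 0 0 45; 0 0 -110 0 0 0 45; 0 0 -110 0 0 0 45",
)

```text
time: 22.3
position: [0.5547, 0.1537, 0.3501]
tcp_rot: [[-0.397, 0.918, 0.001], [0.918, 0.397, 0.0], [-0.0, 0.001, -1.0]]
wrist_force: [0.3, 0.4, -0.1]
width: 0.0448
grasp_force: 0.0
```

```bash
python3 - <<'E'
from h import *
s=manip.observe();print(s['position'],s['time'],s['wrist_force'],s['width'])
cw=cam('wrist');f=manip.grab_frame('wrist');cv2.imwrite('pics/w4.png',f[:,:,::-1])
np.savez('w4.npz',K=cw[0],R=cw[1],t=cw[2],p=s['position'],T=np.array(s['tcp_rot']))
E
```

```text
[0.5546804  0.15369531 0.3500931 ] 22.3 [ 0.2502734   0.37279183 -0.08781455] 0.04479100234962129
```

View pics/w4.png

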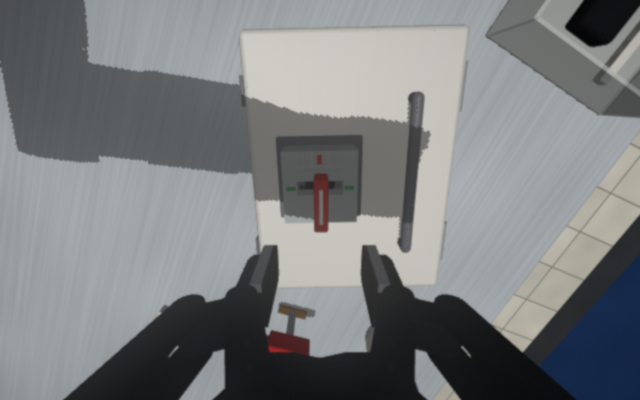

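The handle at about (321,203) stands across the slot, whose green marks are at (291,188) and (349,187). It is released, and I'll do one numeric check before handing in.

```bash
python3 - <<'E'
from h import *
d=np.load('w4.npz');cw=(d['K'],d['R'],d['t']);f=cv2.imread('pics/w4.png')
h=cv2.cvtColor(f,cv2.COLOR_BGR2HSV)[172:240,300:345]
m=((h[...,0]<10)|(h[...,0]>170))&(h[...,1]>110)
p=[]
for y in range(14,56,3):
    x=np.where(m[y])[0]; p.append((300+(x.min()+x.max())/2,172+y))
p=np.array(p);k=np.polyfit(p[:,1],p[:,0],1);ys=np.where(m.any(1))[0]+172
a,b=[plane((np.polyval(k,r),r),cw,.196) for r in (ys.min()+6,ys.max())];v=b-a
print(ys.min(),ys.max(),a,b,(a+b)/2,np.degrees(np.arctan2(v[1],v[0])),np.linalg.norm(v),k)
# upper far top edge -> centre from 46 mm length
print('centre',b-v/np.linalg.norm(v)*.023)
E
```

```text
175 230 [0.54722895 0.17161953 0.196     ] [0.56432311 0.13257866 0.196     ] [0.55577603 0.15209909 0.196     ] -66.35364168937348 0.0426192484225488 [3.29670330e-03 3.20001099e+02]
centre [0.55509804 0.15364754 0.196     ]
```

```bash
python3 -c "
from bench import manip
print(manip.finish_job())"
```

```text
the job is handed in; nothing more can be done
None
```

The fastener is in the socket and released: turned about 90°, under 1 mm off centre, with 7 N of spring force as expected in the locked detent. I handed the job in at about 22 s, and no verdict came back.

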